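Park the games caddy on its roller catch

ROBOT

A 6-joint arm with a two-finger parallel gripper is mounted at the origin on the work surface. World frame = base frame: x ahead of the robot, y to its left, z up, the work surface at z = 0. Lengths are in m, angles in rad, forces in N, time in s.
With the tool pointing down it reaches from about 0.25 to 0.725 m from the base axis. Payload 4 kg.
Tool frame: the origin (TCP) lies midway between the tips of the shut fingers; the grasp point (between the pads) lies 19 mm behind it (robot.hold_point_z is the distance from the TCP to the grasp point, in m); z points along the fingers, y is the line along which they close (so a half turn about z gives the same grasp; the last joint's range is limited). The gripper opens to 85 mm and grips with 20 to 120 N. Pads are 22 mm wide; open, the fingers measure 114 mm over their backs; the gripper's body (76 mm by 85 mm) begins 54 mm behind the grasp point. The pads swing forward as they close: fully open they stand 13 mm farther back than shut.
Start: joints at [-1.318, 0.241, 0.005, 1.335, 0, 1.571], TCP at [0.125, -0.484, 0.231] pointing down, gripper open.
Joint ranges: [-2.72, 2.72], [-1.05, 1.87], [-1.09, 1.28], [-1.99, 2.15], [-1.42, 1.44], [-3.14, 3.14]. Speed limits (rad/s): [2.79, 2.79, 3.14, 3.14, 3.14, 3.14].

INTERFACE

Orientations are given as a unit quaternion [w, x, y, z].
In Python, from cell import robot, cams gives the robot as it stands.
- The arm moves only by the tool servo_tool, never from a script. Its argument "commands" is a list of rows, each a list of 4 numbers: the shift along the tool's x, y, z in mm, then the turn about the tool's z in rad. In form: [[dx, dy, dz, yaw], ...]. A call has 1 to 20 rows; each row is the pose to reach, as a shift and turn from the pose commanded when the call began, along the tool's axes at that moment; what a row does not reach only later rows make up. A row lasts 1/12 s, in which the tool goes at most 41.7 mm and 7.16 degrees, less where a joint would pass 70% of its speed; a pose out of reach is approached as far as the arm can. A call with a gripper value outside its range is refused whole. "gripper" is the finger opening in mm, from 0 to 85.4, set as the call begins (left out, the last holds). The fingers move at their own pace and stop on an object; "squeeze" is the grip in N (left out, the last holds). Time passes only in rows, so rows that repeat a pose let the fingers close. It gives the time, the measured TCP pose, the force, the opening and the grip force at its end, in the units of the state.
- robot.get_obs(): the state, without advancing time (a new reading comes with each control period).
- cams.grab_frame(name): name is "side" or "top"; returns a dict with "color" (420x560x3 uint8, red, green, blue), "fx", "fy", "cx", "cy" (pixels), "k1" (the pictures are not rectified: a ray, as slopes to the right and down, at radius r is drawn at 1 + k1 r^2 times it, then the intrinsics apply), "R" (3x3) and "t" (3): a world point X has camera coordinates R X + t. Camera axes: x right, y down, z forward; pixel columns grow to the right and rows downward; lengths in m; the calibration is good to about 2 mm. A picture is of the moment at which its call begins. There is no depth.
- robot.close_job(): hands the job in; it is judged then, once.
The state is a dict: "time": time; "qpos": joint angles; "joint_velocities": joint speeds; "joint_torque": joint torques, N m; "position": TCP position; "tool_rot": TCP orientation; "ft_force": force on the tool from outside, world axes, zero at the start; "ft_torque": the same for the moment, N m; "width": opening from 0.0 (shut) to 1.0 (fully open); "grip_force": force on a finger pad.
Only numpy, scipy, OpenCV 4.12 (cv2) and the standard library are available. Lean on these libraries where they do the work, as an engineer would, in place of code of your own. Each camera call takes 0.05 s, during which the arm holds its last target. There are 200 camera calls.

TASK

Take the wheeled games caddy by its push bar and push it across the shelf on its wheels, with the marble jar standing in it, until both front castors trail straight well before it reaches its bay. Then steer it into the yellow-marked bay and press it home on the roller catch by feel, until it clicks and rests against the rubber stop, firmly but without ramming it. Let go, and leave the other games things where they are.

Things in the scene. Friction and masses are not known exactly. Their poses are not given: they have to be found in the camera images.
- caddy: Birch plywood tray on four 25 mm wheels: 180 long (its x), 130 wide, tray floor 44 mm and rim 73 mm above the shelf. About 0.5 kg plus the jar. Origin on the shelf under its centre; +x is the way it is pushed, z up. The two rear wheels (66 mm behind the origin) are fixed straight; the two front castors swivel freely.
- push_bar (a point): Middle of the steel push bar at the caddy's rear: round, 10 mm thick, 96 mm long across the caddy (its y), level, 120 mm above the shelf, 88 mm behind the caddy's origin, on two uprights at its ends (48 mm either side). Same axes as the caddy. The bar can be gripped from above.
- strike (a point): Centre of the round upright steel head (10 mm diameter, 14 mm high, centre 55 mm above the shelf) of the strike on the caddy's nose, on its centre line, 118 mm ahead of its origin, on a 4 mm thick neck. Same axes as the caddy.
- castor_left (a joint): Swivel angle of the left front castor (pivot 62 mm ahead of the caddy's origin, 48 mm to its left). 0: wheel straight behind its pivot, as it trails when pushed forward; positive is counter-clockwise from above; starts swung 0.9 to 2.3 rad. The wheel runs 13 mm off its pivot, so some 60 mm of straight pushing trails it.
- castor_right (a joint): The same for the right front castor; starts anywhere within 2.3 rad either way.
- bay: The caddy's parking bay, fixed: wooden back board (200 wide, 85 high, face 82 mm beyond the origin), before it a block (40 high, 60 wide) with an aluminium double roller catch; yellow lines on the shelf 85 mm either side and 234 mm before the origin. Origin on the shelf under the nominal middle between the rollers; +x is the way in. Pushing it in with over 12 N is ramming.
- catch_place (a point): Nominal middle between the catch's rollers, 55 mm above the bay's origin, same axes. Two upright sprung rollers, 10 mm in diameter, 6 mm apart, at 48 to 62 mm height, then a rubber stop. The catch is screwed down through slots: it really sits anywhere up to 15 mm before or beyond this point along x, exactly centred in y.
- catch_stop (a point): Nominal place of the strike's head when home: 3 mm beyond catch_place. The head touches the rollers 6 mm before their line, passes between them with 6 to 8 N, is drawn in and meets the rubber stop 3 mm beyond their line. As the catch may be 15 mm off, feel for it: push slowly on past the first 6 to 8 N until the force drops, then rises quickly.
- marble_jar: Glass jar of marbles with an aluminium screw cap, 66 mm diameter, 98 mm high, about 0.24 kg, standing loose in the caddy's tray about 35 mm ahead of the caddy's origin; origin at the centre of its base. Its top is 142 mm above the shelf.
- tin: Grey aluminium tin with a latch, 89 x 129 x 49 mm. Leave alone. Origin at the centre of its underside.
- dice_cup: Black plastic dice cup, 76 mm diameter, 95 mm high. Leave alone. Origin at the centre of its underside.
- timer: Yellow silicone game timer with a toggle switch, 62 x 62 x 36 mm. Leave alone. Origin at the centre of its underside.
- cube0: Green wooden cube, 30 mm, beyond the tray's start. Leave alone. Origin at the centre of its underside.
- cube1: Green wooden cube, 30 mm, beyond the tray's start. Leave alone. Origin at the centre of its underside.
- cube2: Green wooden cube, 30 mm, beyond the tray's start. Leave alone. Origin at the centre of its underside.
- cube3: Green wooden cube, 30 mm, near the timer. Leave alone. Origin at the centre of its underside.
Mind the look-alikes: they are no part of the job. Of the things shaped like the caddy, the plywood one is meant.

How it is judged:
On the way:
1. both front castors trail straight (within 0.25 rad) while the strike is still more than 60 mm short of the bay's origin (value of joint castor_left between -0.25 and 0.25 rad and value of joint castor_right between -0.25 and 0.25 rad and x of strike in the frame of bay below -0.06 m), for 0.1 s.
At the end, for the whole second after the job is handed in: The caddy rests on its wheels in the bay, square within 0.1 rad, strike within 6 mm of the centre line and 15 mm before to 21 mm beyond the bay's origin, held on the stop by the catch (over 3 N between caddy and bay); the marble jar stands upright in the tray (x of strike in the frame of bay between -0.015 and 0.021 m and y of strike in the frame of bay between -0.006 and 0.006 m and angle between the x axis of caddy and the x axis of bay, either way round below 0.1 rad and contact force between caddy and bay above 3 N and linear speed of caddy below 0.01 m/s and height (world z) of caddy below 0.004 m and angle between caddy's own z axis and vertical below 0.06 rad and horizontal distance between marble_jar and caddy below 0.08 m and z of marble_jar in the frame of caddy below 0.05 m and angle between marble_jar's own z axis and vertical below 0.1 rad); the robot touches nothing.
It fails at once if the caddy is rammed into the catch or the bay (rollers and stop together bear more than 30 N; at rest at home they bear about 15 N) (contact force between caddy and bay above 30 N).
It fails at once if the caddy is lifted or tipped off its wheels (10 mm, 0.12 rad) (height (world z) of caddy above 0.01 m or angle between caddy's own z axis and vertical above 0.12 rad).
It fails at once if the marble jar is tipped (angle between marble_jar's own z axis and vertical above 0.3 rad).
It fails at once if another games thing is moved more than 20 mm (distance of any of tin, dice_cup, timer, cube0, cube1, cube2, cube3 from where it was at the start of the episode above 0.02 m).
It also fails if it takes over 67 s, if anything falls off the work surface, if the arm or the gripper's body presses on something with over 40 N, if the wrist force passes 120 N, or if a joint passes its speed limit or range.

## Working session

There is one attempt and no reset: what is moved stays moved. The work goes in short steps, Python scripts to look and compute and a tool call to move; the robot and the scene stay as the last step left them, time stands still between calls to the robot, and variables do not carry over. Pictures are saved under pics/ and viewed, at most 10 in all, crops included, and the job is handed in when it is done.

Besides the shell and the picture viewer there is one more tool, called after ">>>" by a JSON object that holds its "op" and its "data", one argument or row to a line. servo_tool: Moves the arm, as the interface text tells. Its arguments: {"type":"object","properties":{"commands":{"type":"array"},"gripper":{"type":"number"},"squeeze":{"type":"number"}},"required":["commands"]}

```bash
mkdir -p pics
cat > h.py <<'E'
import numpy as np, cv2
from cell import robot, cams
def ray(f,u,v):
    x,y=(u-f["cx"])/f["fx"],(v-f["cy"])/f["fy"]
    K=np.eye(3); d=np.array([f["k1"],0,0,0,0.])
    p=cv2.undistortPoints(np.array([[[x,y]]],float),K,d)[0,0]
    R,t=np.array(f["R"]),np.array(f["t"])
    return -R.T@t, R.T@np.array([p[0],p[1],1.])
def onz(f,u,v,z):
    c,d=ray(f,u,v); return (c+d*(z-c[2])/d[2])[:2]
def proj(f,X):
    R,t=np.array(f["R"]),np.array(f["t"]); c=R@np.array(X,float)+t; a=c[:2]/c[2]; s=1+f["k1"]*(a@a)
    return a*s*[f["fx"],f["fy"]]+[f["cx"],f["cy"]]
def save(f,name,box=None,s=1.42):
    im=f["color"][:,:,::-1]
    if box: im=im[box[1]:box[3],box[0]:box[2]]
    cv2.imwrite("pics/"+name,cv2.resize(im,None,fx=s,fy=s,interpolation=cv2.INTER_CUBIC))
E
python3 - <<'E'
from h import *
import pickle
F={n:cams.grab_frame(n) for n in("top","side")}
pickle.dump(F,open("f0.pkl","wb"))
for n in F: save(F[n],n+"0.png"); print(n,{k:np.round(v,3).tolist() for k,v in F[n].items() if k!="color"})
o=robot.get_obs(); print(o)
E
```

```text
top {'fx': 476.236, 'fy': 476.236, 'cx': 280.35, 'cy': 210.638, 'k1': -0.079, 'R': [[-0.028, -1.0, -0.004], [-0.987, 0.029, -0.16], [0.16, -0.0, -0.987]], 't': [0.021, 0.563, 1.093]}
side {'fx': 455.045, 'fy': 455.045, 'cx': 275.276, 'cy': 205.641, 'k1': -0.05, 'R': [[-0.989, -0.149, -0.005], [-0.098, 0.677, -0.729], [0.112, -0.721, -0.684]], 't': [0.567, 0.11, 0.99]}
{'time': 0.1, 'qpos': array([-1.31799973e+00,  2.41364928e-01,  3.87955441e-03,  1.33520448e+00,
       -1.38846673e-05,  1.57081643e+00]), 'joint_velocities': array([-1.88235292e-04, -1.81257011e-03,  2.16239564e-03,  5.09782386e-04,
        1.45119196e-03,  8.16163125e-05]), 'joint_torque': array([-3.63467861e-04, -3.73137081e+01,  2.53010058e+01,  1.08477779e-02,
       -1.20546529e-04, -1.37190685e-06]), 'position': array([ 0.12491274, -0.4835694 ,  0.23049621]), 'tool_rot': array([-9.38334636e-04,  9.92023187e-01,  1.26051975e-01, -1.26247344e-04]), 'ft_force': array([ 0.19323602, -0.79558656,  0.03086832]), 'ft_torque': array([ 0.02965921, -0.01261761,  0.04781305]), 'grip_force': 0.0, 'width': 1.0025435713751416}
```

View pics/top0.png

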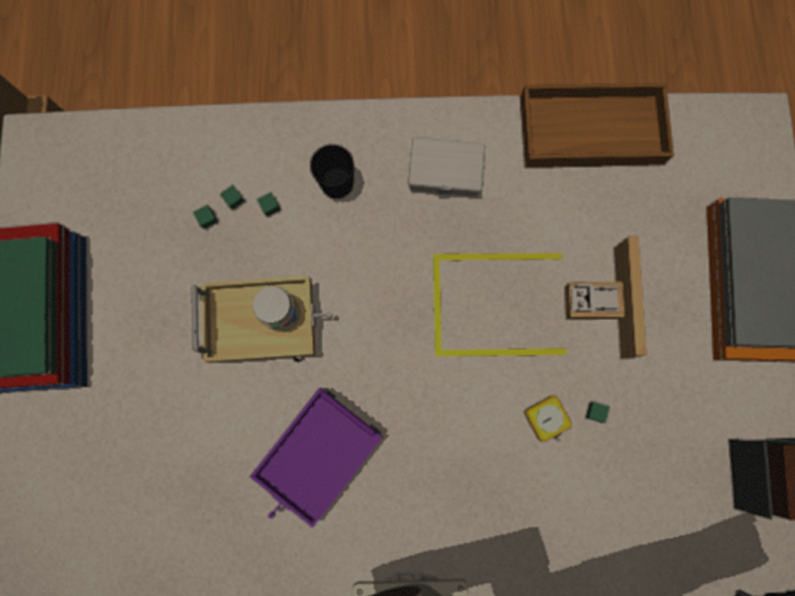

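View pics/side0.png

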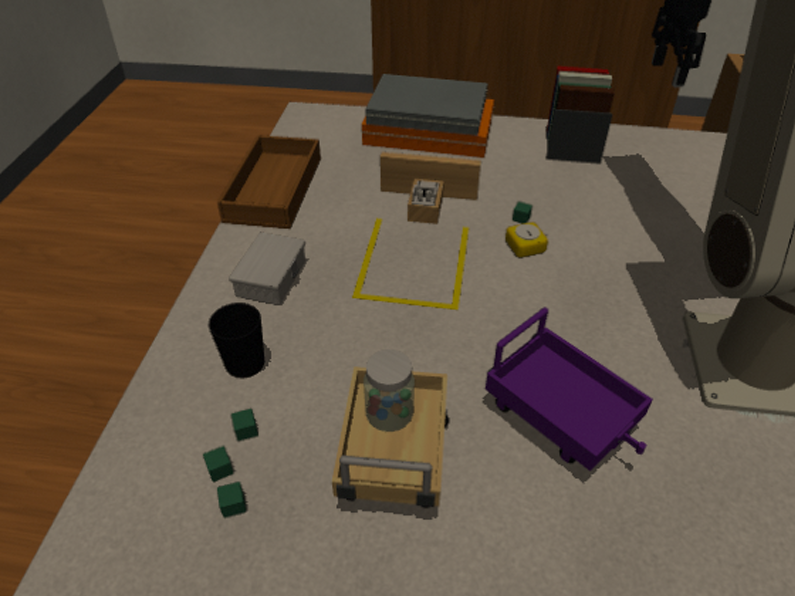

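Candidates in the top view are the plywood caddy with jar (258,318), the purple look-alike (320,455) and the walnut tray without wheels (597,125). The plywood one fits: it is birch, has a bar and strike, and holds the jar. I'll confirm it enlarged, together with the bay.

Run:
```python
from h import *
import pickle
F=pickle.load(open("f0.pkl","rb"));f=F["top"]["color"][:,:,::-1]
a=cv2.resize(f[190:260,125:245],None,fx=5,fy=5,interpolation=cv2.INTER_CUBIC) #600x350
b=cv2.resize(f[163:255,300:460],None,fx=2.5,fy=2.5,interpolation=cv2.INTER_CUBIC)#400x230
im=np.zeros((585,600,3),np.uint8); im[:350]=a; im[355:585,:400]=b
cv2.imwrite("pics/crop1.png",im)
```

```text
(no output)
```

View pics/crop1.png

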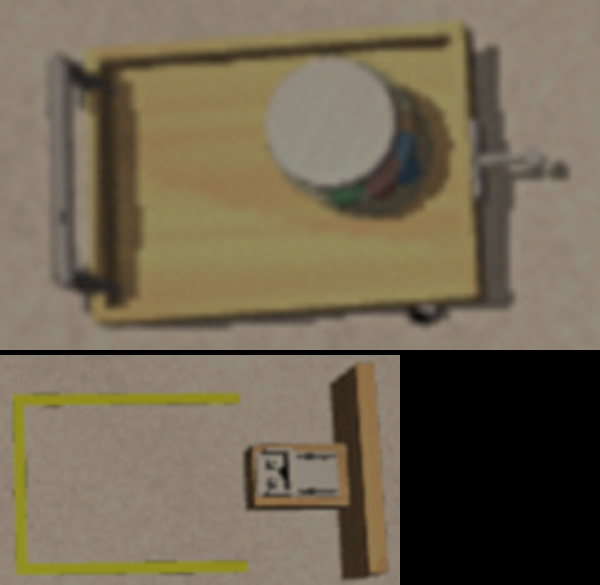

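Run:
```python
from h import *
import pickle
F=pickle.load(open("f0.pkl","rb"));f=F["top"]
A=lambda x,y,z:onz(f,125+(x+.5)/5-.5,190+(y+.5)/5-.5,z)
B=lambda x,y,z:onz(f,300+(x+.5)/2.5-.5,163+(y-355+.5)/2.5-.5,z)
for n,p in dict(barL=A(62,58,.122),barR=A(62,285,.122),RL=A(87,50,.073),FL=A(466,25,.073),FR=A(480,298,.073),RR=A(92,322,.073),strike=A(535,160,.062),
 yl0=B(18,400,0),yr0=B(22,568,0),yl1=B(238,398,0),yr1=B(246,567,0),blL=B(252,445,.04),blR=B(252,505,.04),bl2L=B(347,443,.04),bl2R=B(347,505,.04),bdL=B(357,364,.085),bdR=B(372,575,.085),roll1=B(275,463,.062),roll2=B(275,487,.062)).items(): print(n,np.round(p,4))
def ang(p,q): d=q-p; return np.arctan2(d[1],d[0])
print("caddy yaw",ang(A(87,50,.073),A(466,25,.073)),ang(A(92,322,.073),A(480,298,.073)),ang(A(92,322,.073),A(87,50,.073))-np.pi/2,ang(A(62,285,.122),A(62,58,.122))-np.pi/2)
print("bay yaw",ang(B(18,400,0),B(238,398,0)),ang(B(22,568,0),B(246,567,0)),ang(B(22,568,0),B(18,400,0))-np.pi/2,ang(B(372,575,.085),B(357,364,.085))-np.pi/2)
```

```text
barL [0.5816 0.3276]
barR [0.479  0.3257]
RL [0.5945 0.3308]
FL [0.6011 0.151 ]
FR [0.4725 0.1455]
RR [0.4661 0.3263]
strike [0.5376 0.1204]
yl0 [ 0.6447 -0.0638]
yr0 [ 0.4757 -0.0614]
yl1 [ 0.6406 -0.2861]
yr1 [ 0.4699 -0.2827]
blL [ 0.5848 -0.2866]
blR [ 0.5262 -0.2826]
bl2L [ 0.5842 -0.3801]
bl2R [ 0.5235 -0.3751]
bdL [ 0.6516 -0.3808]
bdR [ 0.4523 -0.3782]
roll1 [ 0.5629 -0.3017]
roll2 [ 0.5399 -0.3001]
caddy yaw -1.5342885218886564 -1.5351589592271364 -1.5356360697493374 -1.5519836783243308
bay yaw -1.5892923926943896 -1.5969487337528698 -1.584702002006903 -1.583888475163266
```

The crop confirms the plywood caddy: bar at left (60,170), strike at (535,160), jar lid at (330,120). The bay opens toward it, with its rollers at about (275,475).

Estimates:
- **Caddy:** origin (0.5336, 0.2384), yaw -1.535.
- **Bay:** origin (0.555, -0.2966), yaw -1.588.
- **Bar:** (0.5304, 0.3265).

I'll start with a short first leg to see which way joint 6 turns.

>>> {"op": "servo_tool", "data": {
  "commands": [
    [20,-22,0,0.02],
    [45,-51,0,0.04],
    [72,-82,0,0.06],
    [98,-112,0,0.08],
    [98,-112,0,0.08]
  ],
  "gripper": 60
}}

```text
time: 0.52
position: [0.193, -0.3451, 0.2307]
tool_rot: [-0.003, 0.996, 0.089, 0.0]
ft_force: [-0.8, -0.2, -0.1]
width: 0.705
grip_force: 0.0
```

```bash
cat >> h.py <<'E'
def tool():
    o=robot.get_obs(); w,x,y,z=o["tool_rot"]
    from scipy.spatial.transform import Rotation as Q
    R=Q.from_quat([x,y,z,w]).as_matrix(); return o,np.array(o["position"]),R
def to(X,psi=None):
    o,p,R=tool(); s=R.T@(np.array(X)-p)*1000; cur=np.arctan2(R[1,0],R[0,0])
    return np.round(s,1), None if psi is None else round(cur-psi,3)
E
python3 - <<'E'
from h import *
o,p,R=tool(); print(o["time"],o["qpos"],p,o["ft_force"]); print(to([.5304,.3265,.231],.036))
E
```

```text
0.5167 [-1.06255805  0.03708604 -0.23657951  1.30166745  0.00225838  1.90128674] [ 0.19304007 -0.34513268  0.23068734] [-0.78320596 -0.15414431 -0.09658824]
(array([ 450.8, -601.4,    3. ]), np.float64(0.142))
```

Joint 6 would run out of range that way, so I'll use the half-turned grasp (total turn about -3.0).

>>> {"op": "servo_tool", "data": {
  "commands": [
    [10,-15,0,-0.1],
    [25,-35,0,-0.22],
    [42,-58,0,-0.34],
    [60,-82,0,-0.46],
    [78,-106,0,-0.58],
    [96,-130,0,-0.7],
    [114,-154,0,-0.82],
    [132,-178,0,-0.94],
    [150,-202,0,-1.06],
    [168,-226,0,-1.18],
    [186,-250,0,-1.3],
    [204,-272,0,-1.4],
    [220,-290,0,-1.47],
    [230,-300,0,-1.5],
    [230,-300,0,-1.5]
  ]
}}

```text
time: 1.77
position: [0.3682, -0.0143, 0.231]
tool_rot: [-0.0, 0.668, 0.744, 0.0]
ft_force: [0.8, 0.3, -0.5]
width: 0.703
grip_force: 0.0
```

Run:
```python
from h import *
o,p,R=tool(); print(o["time"],o["qpos"],p,o["ft_force"]); print(to([.5304,.3265,.2],.036+np.pi))
```

```text
1.7667 [-3.92542730e-02 -2.14971572e-02 -2.94907297e-01  1.29725148e+00
  5.47986626e-04  1.42482832e+00] [ 0.36819535 -0.01429423  0.23100447] [ 0.80834495  0.25774741 -0.4982649 ]
(array([321.6, 197.6,  31.2]), np.float64(-1.5))
```

>>> {"op": "servo_tool", "data": {
  "commands": [
    [10,6,0,-0.1],
    [30,18,0,-0.22],
    [55,34,0,-0.34],
    [82,50,0,-0.46],
    [110,67,0,-0.58],
    [138,85,0,-0.7],
    [166,102,0,-0.82],
    [194,119,0,-0.94],
    [222,136,0,-1.06],
    [250,154,0,-1.18],
    [276,170,0,-1.3],
    [298,183,0,-1.4],
    [314,193,0,-1.47],
    [321.6,197.6,0,-1.5],
    [321.6,197.6,0,-1.5],
    [321.6,197.6,0,-1.5]
  ]
}}

```text
time: 3.1
position: [0.5307, 0.323, 0.2304]
tool_rot: [-0.001, -0.015, 1.0, -0.001]
ft_force: [-0.3, 0.1, 0.1]
width: 0.697
grip_force: 0.0
```

Run:
```python
from h import *
o,p,R=tool(); print(o["time"],o["qpos"],p,o["ft_force"]); print(to([.5304,.3265,.101],.036+np.pi))
f=cams.grab_frame("side"); 
u=proj(f,[.53,.33,.12]); print(u); b=[int(max(0,u[0]-90)),int(max(0,u[1]-90)),int(u[0]+90),int(min(420,u[1]+60))]; print(b)
save(f,"side1.png",b,3.5)
```

```text
3.1 [ 5.46999373e-01  4.91362695e-01  3.67696942e-01  1.44922665e+00
 -4.72900535e-04  5.17358653e-01] [0.53072146 0.32303295 0.23039836] [-0.32820823  0.14701549  0.05985762]
(array([  0. ,   3.7, 129.4]), np.float64(-6.29))
[270.85545255 326.41223705]
[180, 236, 360, 386]
```

View pics/side1.png

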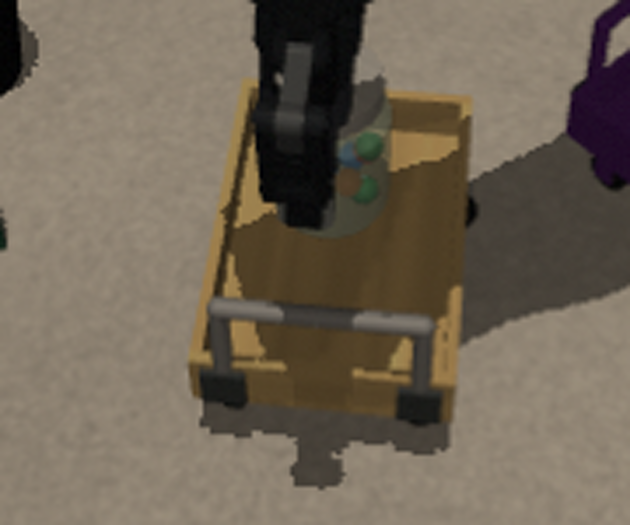

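The side view shows the fingers over the tray. The bar's middle is at crop (322,315), as predicted. Now I'll descend astride the bar.

>>> {"op": "servo_tool", "data": {
  "commands": [
    [0,0,6,0],
    [0,0,20,0],
    [0,0,36,0],
    [0,0,54,0],
    [0,0,72,0],
    [0,0,90,0],
    [0,0,106,0],
    [0,0,118,0],
    [0,0,126,0],
    [0,0,129,0],
    [0,0,129,0],
    [0,0,129,0]
  ]
}}

```text
time: 4.15
position: [0.5311, 0.3238, 0.1031]
tool_rot: [0.0, -0.015, 1.0, 0.0]
ft_force: [0.5, -0.5, 0.3]
width: 0.702
grip_force: 0.0
```

Run:
```python
from h import *
o,p,R=tool(); print(o["time"],p,o["ft_force"],to([.5304,.3265,.101],.036+np.pi))
```

```text
4.15 [0.53110456 0.32382309 0.10305338] [ 0.4522977  -0.48461411  0.2903115 ] (array([0.6, 2.7, 2.1]), np.float64(-6.289))
```

>>> {"op": "servo_tool", "data": {
  "commands": [
    [0,2.5,2,0],
    [0,2.5,2,0],
    [0,2.5,2,0],
    [0,2.5,2,0]
  ],
  "gripper": 20,
  "squeeze": 40
}}

```text
time: 4.48
position: [0.5308, 0.3267, 0.1007]
tool_rot: [0.0, -0.016, 1.0, 0.0]
ft_force: [-0.4, -0.6, -1.0]
width: 0.24
grip_force: 0.0
```

>>> {"op": "servo_tool", "data": {
  "commands": [
    [0,0,0,0],
    [0,0,0,0],
    [0,0,0,0],
    [0,0,0,0],
    [0,0,0,0],
    [0,0,0,0],
    [0,0,0,0],
    [0,0,0,0]
  ],
  "gripper": 0
}}

```text
time: 5.15
position: [0.5309, 0.3266, 0.1006]
tool_rot: [0.0, -0.016, 1.0, 0.0]
ft_force: [-0.3, 0.8, 2.9]
width: 0.104
grip_force: 39.2
```

Run:
```python
from h import *
o,p,R=tool(); print(o["time"],p,np.arctan2(-R[1,0],-R[0,0]),o["ft_force"],o["ft_torque"],o["width"],o["grip_force"])
```

```text
5.15 [0.53092288 0.3266486  0.10063593] 0.031186906982702572 [-0.26304171  0.78477069  2.89855889] [ 0.09188045 -0.08987675  0.05090254] 0.10423488898542606 39.18268918991089
```

Bar gripped at 8.9 mm with 39 N. Now a straight push to trail the castors.

>>> {"op": "servo_tool", "data": {
  "commands": [
    [0,-0.5,0,0],
    [0,-1.5,0,0],
    [0,-3,0,0],
    [0,-5.5,0,0],
    [0,-9,0,0],
    [0,-13,0,0],
    [0,-17,0,0],
    [0,-21,0,0],
    [0,-25,0,0],
    [0,-29,0,0],
    [0,-33,0,0],
    [0,-37,0,0],
    [0,-41,0,0],
    [0,-45,0,0],
    [0,-49,0,0],
    [0,-53,0,0],
    [0,-57,0,0],
    [0,-60,0,0],
    [0,-62,0,0],
    [0,-62.5,0,0]
  ],
  "squeeze": 60
}}

```text
time: 6.82
position: [0.533, 0.2634, 0.1005]
tool_rot: [0.0, -0.015, 1.0, -0.0]
ft_force: [1.3, 0.5, 5.4]
width: 0.092
grip_force: 58.8
```

```bash
cat > plan.py <<'E'
from h import *
from scipy.interpolate import CubicHermiteSpline as C
BO=np.array([.555,-.2966]);BY=-1.588;d=np.array([np.cos(BY),np.sin(BY)]);l=np.array([-d[1],d[0]])
def bay(p): p=np.array(p)[:2]-BO; return p@d,p@l
def state():
    o,p,R=tool(); cy=np.arctan2(-R[1,1],-R[0,1]); s,la=bay(p); return o,s,la,cy-BY  # bar in bay frame, heading
E
python3 - <<'E'
from plan import *
o,s,la,h=state(); print(o["time"],s,la,h,o["position"],o["ft_force"],o["ft_torque"],o["width"])
f=cams.grab_frame("top"); import pickle; pickle.dump(f,open("f2.pkl","wb"))
save(f,"top2.png",(120,170,280,280),5)
E
```

```text
6.8167 -0.5595275232051091 -0.03161407403994623 0.04777954096180226 [0.53301606 0.26338858 0.10054895] [1.34260819 0.46767914 5.35280486] [ 0.11998314 -0.32285458  0.03322219] 0.0924443101359869
```

View pics/top2.png

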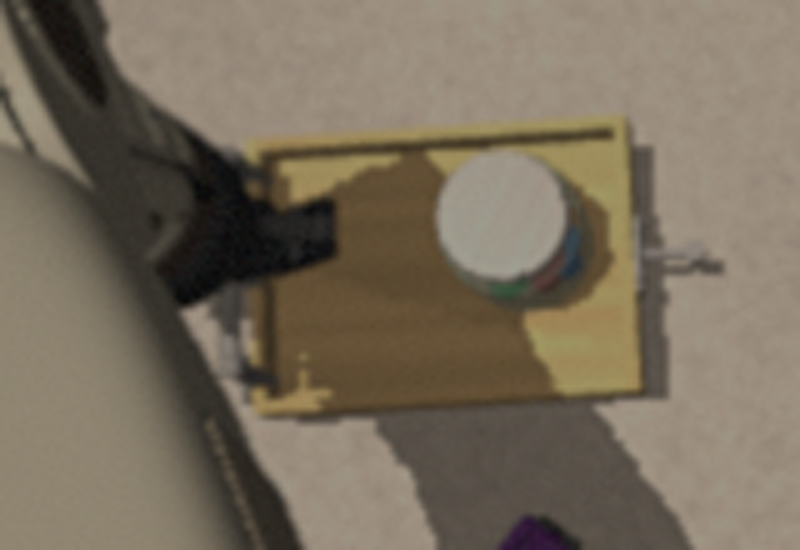

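The caddy rolled straight with the jar upright: corners at crop (248,145), (625,118), (640,390), (260,412) and the strike head at about (695,255). Next I'll plan the steering arc.

```bash
cat >> plan.py <<'E'
def rows(s1,n,v0,v1,hold=2,la0=None,h0=None):
    o,s,la,h=state(); 
    a=np.array([s+.022*np.cos(h),la+.022*np.sin(h)])
    return o,s,la,h,a
def path(s0,l0,h0,s1):
    return C([s0,s1],[l0,0],[np.tan(h0),0])
def emit(c,sv,s1,ref):
    """ref: bar s,la,h commanded at call start; sv axle stations -> rows"""
    out=[]
    for s in sv:
        y,m=(c(s),c(s,1)) if s<s1 else (0.,0.); t=np.arctan(m)
        b=np.array([s-.022*np.cos(t),y-.022*np.sin(t)])-ref[:2]
        H=ref[2]; f=b@[np.cos(H),np.sin(H)]; L=b@[-np.sin(H),np.cos(H)]
        out.append([round(-L*1000,1),round(-f*1000,1),0,round(-(t-H),3)])
    return out
E
python3 - <<'E'
from plan import *
import pickle
f=pickle.load(open("f2.pkl","rb"))
A=lambda x,y,z:onz(f,120+(x+.5)/5-.5,170+(y+.5)/5-.5,z)
k=[A(248,145,.073),A(625,118,.073),A(640,390,.073),A(260,412,.073)]
c=sum(k)/4; e=(k[1]+k[2]-k[0]-k[3]); st=A(695,252,.062)
print("centre",c,bay(c),"h",np.arctan2(e[1],e[0])-BY,"strike",st,bay(st))
o,s,la,h=state(); S1=-.30
a=(s+.022,la+.022*h); c=path(*a,h,S1); print(a,h,max(abs(c(np.linspace(a[0],S1,50),1))),c(a[0],2),c(S1,2))
sv=a[0]+np.cumsum([.0005,.001,.002,.003]+[.004]*56)
ref=np.array([s,la,h]); 
for i in range(3):
    q=sv[20*i:20*i+20]; print(emit(c,q,S1,ref))
    t=np.arctan(c(q[-1],1)) if q[-1]<S1 else 0.; y=c(q[-1]) if q[-1]<S1 else 0.
    ref=np.array([q[-1]-.022*np.cos(t),y-.022*np.sin(t),t])
E
```

```text
centre [0.53524886 0.1740547 ] (np.float64(-0.47024527851056264), np.float64(-0.027844808562156462)) h 0.05405775688153658 strike [0.53961658 0.05683541] (np.float64(-0.3531184698378649), np.float64(-0.021461233127960277))
(np.float64(-0.5375414469188015), np.float64(-0.03056554795854358)) 0.04779408432745047 0.18192942903740042 2.4447333394001864 -2.847446296087507
[[np.float64(0.0), np.float64(-0.5), 0, np.float64(-0.001)], [np.float64(0.1), np.float64(-1.5), 0, np.float64(-0.004)], [np.float64(0.2), np.float64(-3.5), 0, np.float64(-0.008)], [np.float64(0.3), np.float64(-6.5), 0, np.float64(-0.015)], [np.float64(0.4), np.float64(-10.5), 0, np.float64(-0.024)], [np.float64(0.5), np.float64(-14.6), 0, np.float64(-0.033)], [np.float64(0.5), np.float64(-18.6), 0, np.float64(-0.041)], [np.float64(0.5), np.float64(-22.6), 0, np.float64(-0.049)], [np.float64(0.5), np.float64(-26.6), 0, np.float64(-0.057)], [np.float64(0.4), np.float64(-30.7), 0, np.float64(-0.064)], [np.float64(0.3), np.float64(-34.7), 0, np.float64(-0.071)], [np.float64(0.1), np.float64(-38.7), 0, np.float64(-0.077)], [n
[... 2231 characters left out ...]
float64(-36.4), 0, np.float64(0.046)], [np.float64(-0.2), np.float64(-40.4), 0, np.float64(0.053)], [np.float64(-0.1), np.float64(-44.4), 0, np.float64(0.06)], [np.float64(-0.1), np.float64(-48.5), 0, np.float64(0.068)], [np.float64(0.1), np.float64(-52.5), 0, np.float64(0.076)], [np.float64(0.2), np.float64(-56.5), 0, np.float64(0.085)], [np.float64(0.4), np.float64(-60.5), 0, np.float64(0.093)], [np.float64(0.5), np.float64(-64.5), 0, np.float64(0.102)], [np.float64(0.8), np.float64(-68.5), 0, np.float64(0.112)], [np.float64(1.0), np.float64(-72.5), 0, np.float64(0.122)], [np.float64(1.3), np.float64(-76.5), 0, np.float64(0.132)], [np.float64(1.6), np.float64(-80.5), 0, np.float64(0.143)]]
```

>>> {"op": "servo_tool", "data": {
  "commands": [
    [0,-0.5,0,-0.001],
    [0.1,-1.5,0,-0.004],
    [0.2,-3.5,0,-0.008],
    [0.3,-6.5,0,-0.015],
    [0.4,-10.5,0,-0.024],
    [0.5,-14.6,0,-0.033],
    [0.5,-18.6,0,-0.041],
    [0.5,-22.6,0,-0.049],
    [0.5,-26.6,0,-0.057],
    [0.4,-30.7,0,-0.064],
    [0.3,-34.7,0,-0.071],
    [0.1,-38.7,0,-0.077],
    [-0.1,-42.7,0,-0.083],
    [-0.3,-46.8,0,-0.089],
    [-0.6,-50.8,0,-0.094],
    [-0.8,-54.8,0,-0.099],
    [-1.2,-58.9,0,-0.104],
    [-1.5,-62.9,0,-0.108],
    [-1.8,-66.9,0,-0.112],
    [-2.2,-71,0,-0.116]
  ]
}}

```text
time: 8.53
position: [0.537, 0.193, 0.1005]
tool_rot: [0.0, -0.074, 0.997, 0.0]
ft_force: [0.0, 1.2, 6.6]
width: 0.092
grip_force: 58.9
```

>>> {"op": "servo_tool", "data": {
  "commands": [
    [0.1,-4.1,0,-0.003],
    [0.1,-8.1,0,-0.006],
    [0.1,-12.2,0,-0.009],
    [0.1,-16.2,0,-0.011],
    [0.1,-20.3,0,-0.013],
    [0.1,-24.4,0,-0.014],
    [0.1,-28.4,0,-0.015],
    [0,-32.5,0,-0.016],
    [0,-36.6,0,-0.017],
    [-0.1,-40.6,0,-0.017],
    [-0.2,-44.7,0,-0.016],
    [-0.2,-48.7,0,-0.016],
    [-0.3,-52.8,0,-0.015],
    [-0.4,-56.9,0,-0.014],
    [-0.5,-60.9,0,-0.012],
    [-0.6,-65,0,-0.01],
    [-0.7,-69.1,0,-0.008],
    [-0.8,-72,0,-0.005],
    [-0.8,-73.5,0,-0.004],
    [-0.8,-74,0,-0.004]
  ]
}}

```text
time: 10.2
position: [0.5489, 0.1197, 0.1005]
tool_rot: [0.0, -0.075, 0.997, 0.0]
ft_force: [1.3, 1.5, 5.4]
width: 0.098
grip_force: 58.9
```

Run:
```python
from plan import *
o,s,la,h=state(); print(o["time"],s,la,h,"strike lat",la+.206*h,o["position"],o["ft_force"],o["ft_torque"],o["width"])
f=cams.grab_frame("top"); import pickle; pickle.dump(f,open("f3.pkl","wb"))
save(f,"top3.png",(210,150,410,285),4)
```

```text
10.2 -0.41611506937890547 -0.013277092374268343 0.1679251742685497 strike lat 0.021315493525052895 [0.54888323 0.1196819  0.10051862] [1.33411339 1.54521909 5.38942492] [ 0.17741378 -0.31819775  0.04549451] 0.09817999846333682
```

View pics/top3.png

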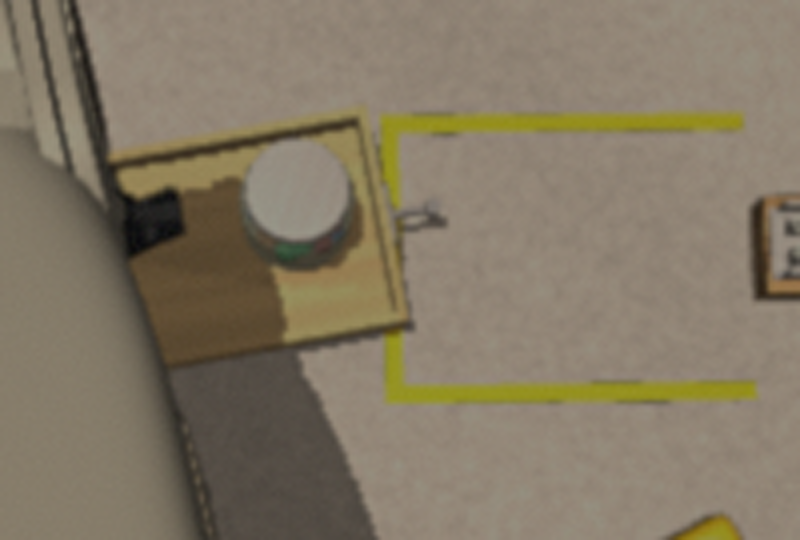

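The caddy is heading into the bay: front corners at (360,110) and (410,325), strike head at (437,210). I'll check heading and bay line from this picture and plan the rest.

Run:
```python
from plan import *
import pickle
f=pickle.load(open("f3.pkl","rb"))
A=lambda x,y,z:onz(f,210+(x+.5)/4-.5,150+(y+.5)/4-.5,z)
ang=lambda p,q:np.arctan2(*(q-p)[::-1])
FL,FR,st=A(360,110,.073),A(410,325,.073),A(437,207,.062)
print("front h",ang(FR,FL)-np.pi/2-BY,ang(A(170,365,.073),FR)-BY,bay((FL+FR)/2),"strike",bay(st))
print("yellow",bay(A(391,122,0)),bay(A(742,122,0)),bay(A(396,391,0)),bay(A(755,391,0)))
o,s,la,h=state(); S1=-.285
a=(s+.022,la+.022*h); c=path(*a,h,S1); print(a,h,c(a[0],2),c(S1,2))
sv=a[0]+np.cumsum([.0005,.001,.002,.003]+[.004]*36); ref=np.array([s,la,h])
for i in range(2):
    q=sv[20*i:20*i+20]; print([[float(v) for v in r] for r in emit(c,q,S1,ref)],q[-1])
    t=np.arctan(c(q[-1],1)) if q[-1]<S1 else 0.; y=c(q[-1]) if q[-1]<S1 else 0.
    ref=np.array([q[-1]-.022*np.cos(t),y-.022*np.sin(t),t])
```

```text
front h 0.20578348925521572 0.15430474311064368 (np.float64(-0.24202140174360537), np.float64(0.014036491051550984)) strike (np.float64(-0.21048234659417928), np.float64(0.021311781513199693))
yellow (np.float64(-0.23312581964986848), np.float64(0.08716946746916636)) (np.float64(-0.011440493855969777), np.float64(0.08482859871198929)) (np.float64(-0.233460478294892), np.float64(-0.08204015103505491)) (np.float64(-0.011768922339652672), np.float64(-0.08501027495594975))
(np.float64(-0.39410269228035943), np.float64(-0.009599105546109219)) 0.167945202502777 -1.3773729505721204 -1.7305654003459727
[[0.0, -0.8, 0.0, 0.001], [-0.0, -1.8, 0.0, 0.002], [-0.1, -3.9, 0.0, 0.005], [-0.1, -6.9, 0.0, 0.009], [-0.2, -10.9, 0.0, 0.014], [-0.3, -15.0, 0.0, 0.02], [-0.3, -19.0, 0.0, 0.025], [-0.3, -23.1, 0.0, 0.031], [-0.3, -27.1, 0.0, 0.037], [-0.3, -31.2, 0.0, 0.043], [-0.2, -35.2, 0.0, 0.048], [-0.1, -39.2, 0.0, 0.054], [-0.0, -43.2, 0.0, 0.06], [0.1, -47.3, 0.0, 0.066], [0.2, -51.3, 0.0, 0.072], [0.4, -55.3, 0.0, 0.079], [0.6, -59.3, 0.0, 0.085], [0.8, -63.3, 0.0, 0.091], [1.1, -67.3, 0.0, 0.097], [1.3, -71.3, 0.0, 0.104]] -0.3236026922803594
[[-0.1, -4.0, 0.0, 0.006], [-0.2, -8.0, 0.0, 0.013], [-0.3, -12.0, 0.0, 0.019], [-0.4, -16.0, 0.0, 0.026], [-0.4, -20.0, 0.0, 0.033], [-0.4, -24.0, 0.0, 0.039], [-0.4, -28.0, 0.0, 0.046], [-0.3, -32.0, 0.0, 0.053], [-0.3, -36.0, 0.0, 0.06], [-0.1, -40.0, 0.0, 0.064], [0.2, -44.0, 0.0, 0.064], [0.4, -48.0, 0.0, 0.064], [0.7, -52.0, 0.0, 0.064], [0.9, -56.0, 0.0, 0.064], [1.2, -60.0, 0.0, 0.064], [1.4, -64.0, 0.0, 0.064], [1.7, -68.0, 0.0, 0.064], [2.0, -72.0, 0.0, 0.064], [2.2, -76.0, 0.0, 0.064], [2.5, -80.0, 0.0, 0.064]] -0.24360269228035933
```

>>> {"op": "servo_tool", "data": {
  "commands": [
    [0,-0.8,0,0.001],
    [0,-1.8,0,0.002],
    [-0.1,-3.9,0,0.005],
    [-0.1,-6.9,0,0.009],
    [-0.2,-10.9,0,0.014],
    [-0.3,-15,0,0.02],
    [-0.3,-19,0,0.025],
    [-0.3,-23.1,0,0.031],
    [-0.3,-27.1,0,0.037],
    [-0.3,-31.2,0,0.043],
    [-0.2,-35.2,0,0.048],
    [-0.1,-39.2,0,0.054],
    [0,-43.2,0,0.06],
    [0.1,-47.3,0,0.066],
    [0.2,-51.3,0,0.072],
    [0.4,-55.3,0,0.079],
    [0.6,-59.3,0,0.085],
    [0.8,-63.3,0,0.091],
    [1.1,-67.3,0,0.097],
    [1.3,-71.3,0,0.104]
  ]
}}

```text
time: 11.92
position: [0.5585, 0.0493, 0.1006]
tool_rot: [0.0, -0.024, 1.0, 0.0]
ft_force: [1.6, 0.9, 5.3]
width: 0.093
grip_force: 58.9
```

>>> {"op": "servo_tool", "data": {
  "commands": [
    [-0.1,-4,0,0.006],
    [-0.2,-8,0,0.013],
    [-0.3,-12,0,0.019],
    [-0.4,-16,0,0.026],
    [-0.4,-20,0,0.033],
    [-0.4,-24,0,0.039],
    [-0.4,-28,0,0.046],
    [-0.3,-32,0,0.053],
    [-0.3,-36,0,0.06],
    [-0.1,-40,0,0.064],
    [0.2,-44,0,0.064],
    [0.4,-48,0,0.064],
    [0.7,-52,0,0.064],
    [0.9,-56,0,0.064],
    [1.1,-59.5,0,0.064],
    [1.3,-62.5,0,0.064],
    [1.4,-64.5,0,0.064],
    [1.4,-65.5,0,0.064],
    [1.4,-66,0,0.064],
    [1.4,-66,0,0.064]
  ]
}}

```text
time: 13.58
position: [0.56, -0.0169, 0.1005]
tool_rot: [0.0, 0.009, 1.0, 0.0]
ft_force: [1.0, -1.0, 5.3]
width: 0.098
grip_force: 58.9
```

Run:
```python
from plan import *
o,s,la,h=state(); print(o["time"],s,la,h,"strike",s+.206,la+.206*h,o["position"],o["ft_force"],o["ft_torque"],o["width"])
f=cams.grab_frame("top"); import pickle; pickle.dump(f,open("f4.pkl","wb"))
save(f,"top4.png",(290,170,450,260),5)
```

```text
13.5833 -0.27971640377346985 0.0001720417723960685 -1.4699203750412337e-05 strike -0.07371640377346986 0.00016901373642348356 [ 0.55998393 -0.01692795  0.10051676] [ 0.99147313 -1.04928143  5.30371741] [ 0.07003625 -0.27929303 -0.08517431] 0.09782621068208953
```

View pics/top4.png

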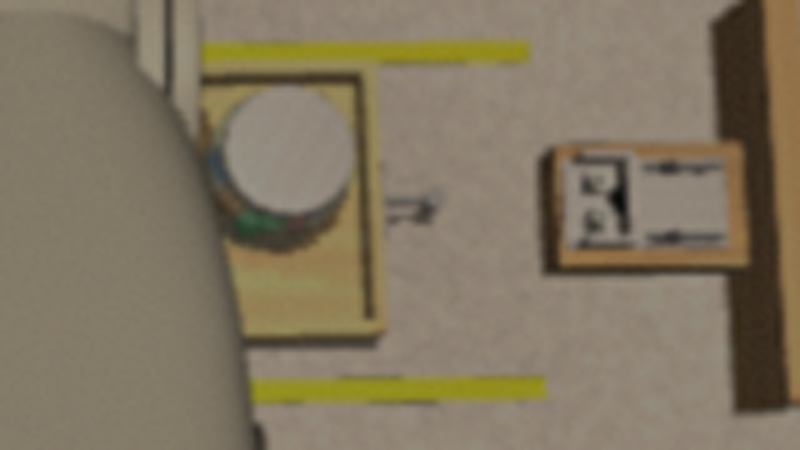

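The strike head is at (430,200) and the rollers at (595,183) and (595,222); the castors should trail by now. I'll compare the lateral positions of head and roller midpoint.

Run:
```python
from plan import *
import pickle
f=pickle.load(open("f4.pkl","rb"))
A=lambda x,y,z:onz(f,290+(x+.5)/5-.5,170+(y+.5)/5-.5,z)
for n,a in dict(strike=(430,200,.062),FL=(377,67,.073),FR=(384,335,.073),r1=(595,183,.062),r2=(595,222,.062),bf1=(563,147,.04),bf2=(563,268,.04),bb1=(743,143,.04),bb2=(747,265,.04),bd1=(762,0,.085),y1=(215,52,0),y2=(528,53,0),y3=(260,390,0),y4=(545,388,0)).items(): print(n,np.round(bay(A(*a)),4))
```

```text
strike [-0.0768  0.    ]
FL [-0.1013  0.0621]
FR [-0.1031 -0.0649]
r1 [0.0023 0.0073]
r2 [ 0.0013 -0.0114]
bf1 [-0.0064  0.0288]
bf2 [-0.0095 -0.0303]
bb1 [0.0822 0.0299]
bb2 [ 0.0803 -0.03  ]
bd1 [0.0808 0.0901]
y1 [-0.1696  0.0868]
y2 [-0.0113  0.0846]
y3 [-0.1523 -0.0836]
y4 [-0.0112 -0.0846]
```

Aligned within about 1 mm. I'll advance to just before the earliest possible contact.

>>> {"op": "servo_tool", "data": {
  "commands": [
    [0,-0.5,0,0],
    [0,-1.5,0,0],
    [0,-3,0,0],
    [0,-6,0,0],
    [0,-9,0,0],
    [0,-12,0,0],
    [0,-15,0,0],
    [0,-18,0,0],
    [0,-21,0,0],
    [0,-24,0,0],
    [0,-27,0,0],
    [0,-30,0,0],
    [0,-33,0,0],
    [0,-36,0,0],
    [0,-39,0,0],
    [0,-41,0,0],
    [0,-42.5,0,0],
    [0,-43,0,0],
    [0,-43,0,0],
    [0,-43,0,0]
  ]
}}

```text
time: 15.3
position: [0.5594, -0.0599, 0.1005]
tool_rot: [0.0, 0.009, 1.0, -0.0]
ft_force: [2.7, -0.4, 5.8]
width: 0.092
grip_force: 58.8
```

>>> {"op": "servo_tool", "data": {
  "commands": [
    [0,-0.5,0,0],
    [0,-1,0,0],
    [0,-1.5,0,0],
    [0,-2,0,0],
    [0,-2.5,0,0],
    [0,-3,0,0],
    [0,-3.5,0,0],
    [0,-4,0,0]
  ]
}}

```text
time: 15.97
position: [0.5593, -0.0636, 0.1005]
tool_rot: [0.0, 0.008, 1.0, 0.0]
ft_force: [1.2, -0.2, 5.6]
width: 0.091
grip_force: 58.8
```

>>> {"op": "servo_tool", "data": {
  "commands": [
    [0,-0.5,0,0],
    [0,-1,0,0],
    [0,-1.5,0,0],
    [0,-2,0,0],
    [0,-2.5,0,0],
    [0,-3,0,0]
  ]
}}

```text
time: 16.47
position: [0.5593, -0.0666, 0.1006]
tool_rot: [0.0, 0.008, 1.0, 0.0]
ft_force: [1.5, 0.3, 5.0]
width: 0.092
grip_force: 58.8
```

>>> {"op": "servo_tool", "data": {
  "commands": [
    [0,-0.5,0,0],
    [0,-1,0,0],
    [0,-1.5,0,0],
    [0,-2,0,0],
    [0,-2.5,0,0],
    [0,-3,0,0]
  ]
}}

```text
time: 16.97
position: [0.5593, -0.0696, 0.1005]
tool_rot: [0.0, 0.008, 1.0, 0.0]
ft_force: [1.5, 0.5, 5.2]
width: 0.093
grip_force: 58.8
```

>>> {"op": "servo_tool", "data": {
  "commands": [
    [0,-0.5,0,0],
    [0,-1,0,0],
    [0,-1.5,0,0],
    [0,-2,0,0]
  ]
}}

```text
time: 17.3
position: [0.5593, -0.0716, 0.1006]
tool_rot: [0.0, 0.008, 1.0, 0.0]
ft_force: [2.0, -0.1, 5.5]
width: 0.094
grip_force: 58.8
```

>>> {"op": "servo_tool", "data": {
  "commands": [
    [0,-0.5,0,0],
    [0,-1,0,0],
    [0,-1.5,0,0],
    [0,-2,0,0]
  ]
}}

```text
time: 17.63
position: [0.5592, -0.0736, 0.1005]
tool_rot: [0.0, 0.008, 1.0, 0.0]
ft_force: [2.8, 0.9, 4.6]
width: 0.094
grip_force: 58.8
```

>>> {"op": "servo_tool", "data": {
  "commands": [
    [0,-0.5,0,0],
    [0,-1,0,0],
    [0,-1.5,0,0],
    [0,-2,0,0]
  ]
}}

```text
time: 17.97
position: [0.5592, -0.0756, 0.1006]
tool_rot: [0.0, 0.008, 1.0, 0.0]
ft_force: [1.9, 0.5, 3.6]
width: 0.09
grip_force: 58.8
```

>>> {"op": "servo_tool", "data": {
  "commands": [
    [0,-0.5,0,0],
    [0,-1,0,0],
    [0,-1.5,0,0],
    [0,-2,0,0]
  ]
}}

```text
time: 18.3
position: [0.5592, -0.0776, 0.1006]
tool_rot: [0.0, 0.008, 1.0, 0.0]
ft_force: [2.2, 0.5, 4.5]
width: 0.093
grip_force: 58.8
```

>>> {"op": "servo_tool", "data": {
  "commands": [
    [0,-0.5,0,0],
    [0,-1,0,0],
    [0,-1.5,0,0],
    [0,-2,0,0]
  ]
}}

```text
time: 18.63
position: [0.5591, -0.0796, 0.1005]
tool_rot: [0.0, 0.008, 1.0, 0.0]
ft_force: [1.8, 0.6, 5.2]
width: 0.093
grip_force: 58.8
```

>>> {"op": "servo_tool", "data": {
  "commands": [
    [0,-0.5,0,0],
    [0,-1,0,0],
    [0,-1.5,0,0],
    [0,-2,0,0]
  ]
}}

```text
time: 18.97
position: [0.5591, -0.0816, 0.1006]
tool_rot: [0.0, 0.008, 1.0, 0.0]
ft_force: [1.4, -0.5, 6.2]
width: 0.092
grip_force: 58.8
```

>>> {"op": "servo_tool", "data": {
  "commands": [
    [0,-0.5,0,0],
    [0,-1,0,0],
    [0,-1.5,0,0],
    [0,-2,0,0]
  ]
}}

```text
time: 19.3
position: [0.5591, -0.0836, 0.1006]
tool_rot: [0.001, 0.008, 1.0, 0.0]
ft_force: [1.5, 1.4, 5.0]
width: 0.093
grip_force: 58.8
```

>>> {"op": "servo_tool", "data": {
  "commands": [
    [0,-0.5,0,0],
    [0,-1,0,0],
    [0,-1.5,0,0],
    [0,-2,0,0]
  ]
}}

```text
time: 19.63
position: [0.5591, -0.0856, 0.1005]
tool_rot: [0.0, 0.008, 1.0, 0.0]
ft_force: [2.0, 0.5, 5.2]
width: 0.096
grip_force: 58.8
```

>>> {"op": "servo_tool", "data": {
  "commands": [
    [0,-0.5,0,0],
    [0,-1,0,0],
    [0,-1.5,0,0],
    [0,-2,0,0]
  ]
}}

```text
time: 19.97
position: [0.559, -0.0876, 0.1006]
tool_rot: [0.001, 0.008, 1.0, 0.0]
ft_force: [2.4, 1.0, 5.0]
width: 0.092
grip_force: 58.8
```

>>> {"op": "servo_tool", "data": {
  "commands": [
    [0,-0.5,0,0],
    [0,-1,0,0],
    [0,-1.5,0,0],
    [0,-2,0,0]
  ]
}}

```text
time: 20.3
position: [0.559, -0.0895, 0.1006]
tool_rot: [0.001, 0.008, 1.0, 0.0]
ft_force: [1.6, 1.5, 5.7]
width: 0.093
grip_force: 58.8
```

>>> {"op": "servo_tool", "data": {
  "commands": [
    [0,-0.5,0,0],
    [0,-1,0,0],
    [0,-1,0,0]
  ]
}}

```text
time: 20.55
position: [0.5589, -0.0903, 0.1006]
tool_rot: [0.0, 0.008, 1.0, 0.001]
ft_force: [1.5, 1.1, 5.4]
width: 0.095
grip_force: 58.8
```

>>> {"op": "servo_tool", "data": {
  "commands": [
    [0,-0.5,0,0],
    [0,-1,0,0],
    [0,-1,0,0]
  ]
}}

```text
time: 20.8
position: [0.5589, -0.0907, 0.1005]
tool_rot: [0.0, 0.008, 1.0, 0.001]
ft_force: [1.9, 3.5, 5.7]
width: 0.093
grip_force: 58.9
```

>>> {"op": "servo_tool", "data": {
  "commands": [
    [0,-0.5,0,0],
    [0,-1,0,0],
    [0,-1,0,0]
  ]
}}

```text
time: 21.05
position: [0.559, -0.0911, 0.1006]
tool_rot: [0.001, 0.008, 1.0, 0.002]
ft_force: [1.2, 4.7, 5.1]
width: 0.094
grip_force: 58.9
```

>>> {"op": "servo_tool", "data": {
  "commands": [
    [0,-0.5,0,0],
    [0,-1,0,0],
    [0,-1,0,0]
  ]
}}

```text
time: 21.3
position: [0.5589, -0.0917, 0.1006]
tool_rot: [0.0, 0.008, 1.0, 0.002]
ft_force: [1.8, 5.1, 5.6]
width: 0.094
grip_force: 59.0
```

Rollers felt (5 N, strike near s = +1 mm). Continuing slowly.

>>> {"op": "servo_tool", "data": {
  "commands": [
    [0,-0.5,0,0],
    [0,-1,0,0],
    [0,-1,0,0]
  ]
}}

```text
time: 21.55
position: [0.5589, -0.0927, 0.1006]
tool_rot: [0.0, 0.008, 1.0, 0.002]
ft_force: [1.7, 4.8, 6.1]
width: 0.093
grip_force: 58.9
```

>>> {"op": "servo_tool", "data": {
  "commands": [
    [0,-0.5,0,0],
    [0,-1,0,0],
    [0,-1,0,0]
  ]
}}

```text
time: 21.8
position: [0.5589, -0.0941, 0.1005]
tool_rot: [0.0, 0.008, 1.0, 0.002]
ft_force: [2.3, 4.3, 5.1]
width: 0.093
grip_force: 58.9
```

>>> {"op": "servo_tool", "data": {
  "commands": [
    [0,-0.5,0,0],
    [0,-1,0,0],
    [0,-1,0,0]
  ]
}}

```text
time: 22.05
position: [0.5589, -0.096, 0.1006]
tool_rot: [0.0, 0.008, 1.0, 0.001]
ft_force: [2.1, 1.7, 5.6]
width: 0.092
grip_force: 58.9
```

>>> {"op": "servo_tool", "data": {
  "commands": [
    [0,-0.5,0,0],
    [0,-1,0,0],
    [0,-1,0,0]
  ]
}}

```text
time: 22.3
position: [0.5588, -0.098, 0.1005]
tool_rot: [0.0, 0.009, 1.0, -0.0]
ft_force: [2.1, -2.5, 5.7]
width: 0.091
grip_force: 58.9
```

>>> {"op": "servo_tool", "data": {
  "commands": [
    [0,-0.5,0,0],
    [0,-1,0,0],
    [0,-1,0,0]
  ]
}}

```text
time: 22.55
position: [0.5588, -0.099, 0.1005]
tool_rot: [0.0, 0.009, 1.0, -0.0]
ft_force: [2.3, -0.8, 5.3]
width: 0.092
grip_force: 58.9
```

>>> {"op": "servo_tool", "data": {
  "commands": [
    [0,-0.5,0,0],
    [0,-0.5,0,0]
  ]
}}

```text
time: 22.72
position: [0.5588, -0.099, 0.1005]
tool_rot: [0.0, 0.008, 1.0, 0.0]
ft_force: [2.7, 1.1, 6.3]
width: 0.092
grip_force: 58.9
```

It clicked: the catch drew it in and the force is now rising on the stop. I'll press gently.

>>> {"op": "servo_tool", "data": {
  "commands": [
    [0,-0.5,0,0],
    [0,-1,0,0],
    [0,-1,0,0]
  ]
}}

```text
time: 22.97
position: [0.5588, -0.0991, 0.1005]
tool_rot: [0.0, 0.008, 1.0, 0.001]
ft_force: [2.5, 2.8, 5.3]
width: 0.092
grip_force: 59.0
```

>>> {"op": "servo_tool", "data": {
  "commands": [
    [0,-0.5,0,0],
    [0,-1,0,0],
    [0,-1,0,0]
  ]
}}

```text
time: 23.22
position: [0.5588, -0.0991, 0.1005]
tool_rot: [0.0, 0.008, 1.0, 0.002]
ft_force: [2.8, 5.3, 6.4]
width: 0.093
grip_force: 59.1
```

Hard on the stop: +2.5 N/mm with no movement. I'll relax the push, open and rise.

>>> {"op": "servo_tool", "data": {
  "commands": [
    [0,0.7,0,0],
    [0,1.4,0,0],
    [0,2,0,0],
    [0,2,0,0]
  ]
}}

```text
time: 23.55
position: [0.5588, -0.099, 0.1005]
tool_rot: [0.0, 0.008, 1.0, 0.0]
ft_force: [2.2, 0.2, 5.1]
width: 0.092
grip_force: 59.0
```

>>> {"op": "servo_tool", "data": {
  "commands": [
    [0,0,0,0],
    [0,0,0,0],
    [0,0,0,0],
    [0,0,0,0],
    [0,0,0,0],
    [0,0,0,0]
  ],
  "gripper": 45
}}

```text
time: 24.05
position: [0.558, -0.0991, 0.0999]
tool_rot: [-0.001, 0.008, 1.0, 0.0]
ft_force: [0.2, 0.3, 0.0]
width: 0.525
grip_force: 0.0
```

>>> {"op": "servo_tool", "data": {
  "commands": [
    [0,0,-2,0],
    [0,0,-6,0],
    [0,0,-12,0],
    [0,0,-20,0],
    [0,0,-30,0],
    [0,0,-42,0],
    [0,0,-56,0],
    [0,0,-70,0],
    [0,0,-84,0],
    [0,0,-98,0],
    [0,0,-110,0],
    [0,0,-116,0],
    [0,0,-120,0]
  ]
}}

```text
time: 25.13
position: [0.5592, -0.0993, 0.2223]
tool_rot: [0.001, 0.008, 1.0, -0.0]
ft_force: [0.3, -0.4, -1.0]
width: 0.527
grip_force: 0.0
```

>>> {"op": "servo_tool", "data": {
  "commands": [
    [5,5,0,0],
    [15,20,0,0],
    [30,40,0,0],
    [50,65,0,0],
    [70,90,0,0],
    [90,115,0,0],
    [110,140,0,0],
    [125,160,0,0],
    [130,170,0,0],
    [130,170,0,0],
    [130,170,0,0],
    [130,170,0,0]
  ]
}}

```text
time: 26.13
position: [0.4319, 0.0725, 0.2201]
tool_rot: [0.0, 0.009, 1.0, -0.0]
ft_force: [-0.1, 0.0, 0.1]
width: 0.527
grip_force: 0.0
```

Run:
```python
from plan import *
o=robot.get_obs(); print(o["time"],o["position"],o["ft_force"])
f=cams.grab_frame("top"); import pickle; pickle.dump(f,open("f5.pkl","wb"))
save(f,"top5.png")
```

```text
26.1333 [0.43189598 0.07251823 0.22014755] [-0.08450048  0.03521148  0.05274654]
```

View pics/top5.png

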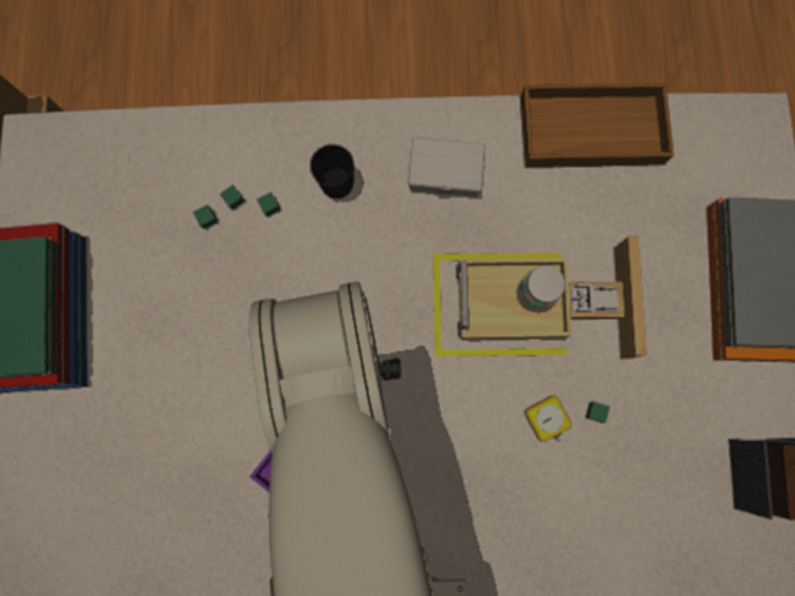

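The caddy (515,300) sits square in the bay with the strike in the catch and the jar upright at (543,288). The tin, cup, timer and cubes are where they were, and the arm is clear. Handing in.

```bash
python3 -c "
from cell import robot
print(robot.close_job())"
```

```text
the job is handed in; nothing more can be done
None
```

The caddy is parked square in the bay, clicked home on the catch and against the stop, with the jar upright, nothing else moved and the arm clear; the job is handed in (about 26 s on the robot's clock), but no verdict came back and I didn't see the castor angles directly.

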